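# Tap-tone reading of a violin front

### The arm

A 6-joint arm with a two-finger parallel gripper is mounted at the origin on the work surface. World frame = base frame: x ahead of the robot, y to its left, z up, the work surface at z = 0. Lengths are in mm, angles in rad, forces in N, time in s.
With the tool pointing down it reaches from about 350 to 775 mm from the base axis. Payload 5.5 kg.
Tool frame: the origin (TCP) lies midway between the tips of the shut fingers; the grasp point (between the pads) lies 19 mm behind it (bot.grip_point_offset is the z of the grasp point in the tool frame, in mm); z points along the fingers, y is the line along which they close (so a half turn about z gives the same grasp; the last joint's range is limited). The gripper opens to 85 mm and grips with 20 to 120 N. Pads are 22 mm wide; open, the fingers measure 114 mm over their backs; the gripper's body (76 mm by 85 mm) begins 54 mm behind the grasp point. The pads swing forward as they close: fully open they stand 13 mm farther back than shut.
Start: joints at [-1.258, 0.313, 0.046, 1.304, 0, 1.431], TCP at [251.556, -517.099, 231.323] pointing down, gripper open.
Joint ranges: [-2.76, 2.76], [-0.86, 1.69], [-1.03, 1.26], [-2.2, 2.34], [-1.47, 1.5], [-3.14, 3.14]. Speed limits (rad/s): [2.57, 2.57, 3.14, 3.14, 3.14, 3.14].

### API

Orientations are given as a unit quaternion [w, x, y, z].
In Python, from rig import bot gives the robot as it stands. The module is installed in compiled form; this text tells all that it offers.
- The arm moves only by the tool carry_out, never from a script. Its argument "moves" is a list of rows, each an object of numbers: "dx", "dy", "dz": the shift along the tool's x, y, z in m; "wx", "wy", "wz": the turn, a rotation vector about the tool's x, y, z in degrees; "grip": the opening, from 0 (shut) to 1 (fully open). A call has 1 to 8 rows; each row is the pose to reach, as a shift and turn from the pose commanded when the call began, along the tool's axes at that moment; what a row does not reach only later rows make up. A row lasts 1/12 s, in which the tool goes at most 41.7 mm and 7.16 degrees, less where a joint would pass 70% of its speed; a pose out of reach is approached as far as the arm can. A call with a gripper value outside its range is refused whole. The fingers move at their own pace and stop on an object; "squeeze" is the grip in N (left out, the last holds). Time passes only in rows, so rows that repeat a pose let the fingers close. It gives the time, the measured TCP pose, the force, the opening and the grip force at its end, in the units of the state.
- bot.observe(): the state, without advancing time (a new reading comes with each control period).
- bot.snapshot(name): name is "side" or "top" or "wrist"; returns the picture (400x640x3 uint8, red, green, blue); there is no depth.
- bot.camera_params(name): a dict with "K" (3x3 intrinsics, pixels), "k1" (the pictures are not rectified: a ray, as slopes to the right and down, at radius r is drawn at 1 + k1 r^2 times it, then the intrinsics apply), "xyz" and "rotation" of the camera in the world; the wrist camera has in their place "mount" (4x4, takes a point from camera to tool coordinates, whose origin is the TCP and whose axes are the flange's). Camera axes: x right, y up, looking along -z (the intrinsics and any distortion apply to the point x, -y, -z); pixel columns grow to the right and rows downward; lengths in mm; the calibration is good to about 2 mm. A picture is of the moment at which its call begins: read the wrist's pose just before it. camera_params takes no time and is no camera call.
- bot.job_done(): hands the job in; it is judged then, once.
The state is a dict: "clock": time; "joint_positions": joint angles; "qvel": joint speeds; "effort": joint torques, N m; "eef_pos": TCP position; "eef_rot": TCP orientation; "contact_force": force on the tool from outside, world axes, zero at the start; "wrist_torque": the same for the moment, N m; "gripper_width": finger opening in mm; "grasp_force": force on a finger pad.
Only numpy, scipy, OpenCV 4.12 (cv2) and the standard library are available. Lean on these libraries where they do the work, as an engineer would, in place of code of your own. Each camera call takes 0.05 s, during which the arm holds its last target. There are 200 camera calls.

### The job

Take a tap-tone reading of the violin front with the fingertips: press the large start button on the grey meter down and let it spring up, then lightly touch the cork pad between the two f-holes and withdraw. Do not press the meter's two small buttons, touch the other two cork pads or push hard on the violin front, and leave everything else on the bench lying and standing where it is; nothing is to be picked up.

Things in the scene. Friction and masses are not known exactly. Their poses are not given: they have to be found in the camera images.
- start_button (a joint): travel of the large button of the tap-tone meter: 0 up, 0.006 m fully down, about 1.5 N to start and 5 N fully down, springs back up. The meter is a grey box with a dial, 100 x 170 x 40 mm, standing to the left or the right of the violin front. Its three buttons stand in one row, all black in metal collars and equally tall (their tops 62 mm above the bench): one large, 30 mm in diameter, at one end of the row, and two small ones, 15 mm, at 48 mm steps along the row
- start_button_top (a point): centre of the top face of the large (start) button, 30 mm in diameter, z up. On the opposite side of the violin front from the meter stands a fixed wooden block with upright gouge handles, 120 mm tall; nothing in the work area is taller
- small_button_a (a joint): travel of the middle, small button (other functions, leave alone): 0 up, 0.006 m down
- small_button_b (a joint): travel of the small button at the other end of the row (leave alone): 0 up, 0.006 m down
- pad_bridge: the cork tap pad between the two f-holes of the violin front, at the bridge place: a disc 32 mm in diameter, 6 mm thick, standing about 4 mm proud of the wood. Origin: centre of its underside, so the top face is 6 mm above it (62 mm above the bench)
- pad_upper: the same cork disc in the narrow (upper) end of the violin front, 119 mm from the bridge pad; leave alone
- pad_lower: the same cork disc in the broad (lower) end of the violin front, 102 mm from the bridge pad; leave alone
- plate_stand: fixed dark wooden stand under the violin front, 70 x 250 x 14 mm with two short posts. Origin: centre of its underside on the bench; its y axis runs along the violin front towards the narrow end. The front (pale wood, 356 mm long, 208 mm wide, underside 45 mm above the bench) lies along it, centred over the stand
- plate (a joint): how far the violin front is pushed down on its soft sprung stand: 0 at rest, stops hard at 0.012 m. It begins to give at about 2 N and then yields about 1.4 mm for each newton (10 N at the stop), and springs back when let go; it cannot move sideways
- varnish_bottle: amber glass varnish bottle, 34 mm diameter, 85 mm tall, standing in the waist of the violin front on its far side; bystander. Origin: centre of its underside
- clamp_spool: wooden spool (clamp part), 32 mm diameter, 62 mm tall, standing in the waist of the violin front on its near side; bystander. Origin: centre of its underside
- neck_blank: violin neck blank of pale wood with a round scroll end, about 225 x 44 x 35 mm, lying beyond the violin front; bystander. Origin: centre of its underside
- hammer: hammer lying beyond the violin front; bystander
- gouge: gouge with a pale wooden handle, 190 mm long, lying on the robot's side of the violin front; bystander
- peg_jar: glass jar with a steel lid, 56 mm diameter, 65 mm tall; bystander. Origin: centre of its underside
- block_plane: small block plane, 120 x 40 x 42 mm; bystander. Origin: centre of its underside
- bridge_blank: bridge blank, a flat pale piece 34 x 44 x 6 mm, lying on the robot's side; bystander. Origin: centre of its underside

How it is judged (in metres and radians):
On the way, in this order (a step that is already met when the one before it is completed fails the run):
1. the large start button is pressed down (4 mm or more of its 6 mm) (value of joint start_button above 0.004 m), for 0.05 s.
2. the start button has sprung up again (value of joint start_button below 0.001 m), for 0.05 s.
3. the fingertips touch the cork pad between the f-holes (more than 0.8 N) (contact force between the fingers and pad_bridge above 0.8 N), for 0.05 s.
At the end, for the whole second after the job is handed in: The meter's buttons are all up (within 1 mm), the violin front is back at rest on its stand (within 2 mm) with no finger on it, and every loose thing on the bench lies or stands, at rest, within 20 mm of where it was (value of joint each of start_button, small_button_a, small_button_b below 0.001 m and value of joint plate below 0.002 m and contact force between the fingers and plate_stand below 0.05 N and distance of each of varnish_bottle, clamp_spool, neck_blank, hammer, gouge, peg_jar, block_plane, bridge_blank from where it was at the start of the episode below 0.02 m and linear speed of each of varnish_bottle, clamp_spool, neck_blank, hammer, gouge, peg_jar, block_plane, bridge_blank below 0.02 m/s and angle between each of varnish_bottle, clamp_spool, peg_jar's own z axis and vertical below 0.2 rad); the robot touches nothing.
It fails at once if a small button is pressed (2 mm) (value of joint any of small_button_a, small_button_b above 0.002 m).
It fails at once if one of the other two cork pads is touched (0.5 N) (contact force between the fingers and pad_upper above 0.5 N or contact force between the fingers and pad_lower above 0.5 N).
It fails at once if the violin front is pushed hard (more than 20 N) by the robot (contact force between any of the fingers, the arm and plate_stand above 20 N).
It fails at once if a bystander is moved, carried or lifted (20 mm) (distance of any of varnish_bottle, clamp_spool, neck_blank, hammer, gouge, peg_jar, block_plane, bridge_blank from where it was at the start of the episode above 0.02 m).
It also fails if it takes over 38 s, if anything falls off the work surface, if the arm or the gripper's body presses on something with over 40 N, if the wrist force passes 120 N, or if a joint passes its speed limit or range.

## Working session

There is one attempt and no reset: what is moved stays moved. The work goes in short steps, Python scripts to look and compute and a tool call to move; the robot and the scene stay as the last step left them, time stands still between calls to the robot, and variables do not carry over. Pictures are saved under pics/ and viewed, at most 10 in all, crops included, and the job is handed in when it is done.

Besides the shell and the picture viewer there is one more tool, called after "Emit:" in YAML: its name, and indented under it one key for each argument. carry_out: Moves the arm, as the interface text tells. Its arguments: {"type":"object","properties":{"moves":{"type":"array"},"squeeze":{"type":"number"}},"required":["moves"]}

```bash
mkdir -p pics; python3 - <<'E'
from rig import bot
import cv2
s=bot.observe(); print(s['clock'],s['eef_pos'],s['eef_rot'],s['gripper_width'])
for n in('top','side'):
    cv2.imwrite(f'pics/{n}0.png',bot.snapshot(n)[:,:,::-1]); p=bot.camera_params(n); print(n,p)
print(bot.camera_params('wrist'))
E
```

```text
0.0 [ 251.40142867 -516.57367823  230.40504006] [-9.07664863e-04  9.74478409e-01  2.24479395e-01 -8.39380274e-05] 85.70148275720675
top {'K': array([[395.50733365,   0.        , 315.98009151],
       [  0.        , 395.50733365, 203.09018475],
       [  0.        ,   0.        ,   1.        ]]), 'k1': -0.07943779090962902, 'xyz': array([ 512.42176869,   22.69096728, 1045.25148538]), 'rotation': array([ 0.71721119,  0.01996294, -0.03417111, -0.69573121])}
side {'K': array([[480.96452255,   0.        , 316.66279432],
       [  0.        , 480.96452255, 202.31447791],
       [  0.        ,   0.        ,   1.        ]]), 'k1': -0.14195648213785633, 'xyz': array([497.93867792, 750.94099497, 979.00693033]), 'rotation': array([-0.04878556, -0.01649767,  0.32810566,  0.94323617])}
{'K': array([[292.55757511,   0.        , 317.87229642],
       [  0.        , 292.55757511, 198.48110272],
       [  0.        ,   0.        ,   1.        ]]), 'k1': -0.02315748802993289, 'mount': array([[-1.36975620e-04,  9.55754744e-01,  2.94164665e-01,
         7.50866714e+01],
       [ 9.99999966e-01,  1.95835002e-04, -1.70634420e-04,
         2.01667861e-01],
       [-2.20692394e-04,  2.94164632e-01, -9.55754739e-01,
        -1.42588780e+02],
       [ 0.00000000e+00,  0.00000000e+00,  0.00000000e+00,
         1.00000000e+00]])}
```

View pics/top0.png

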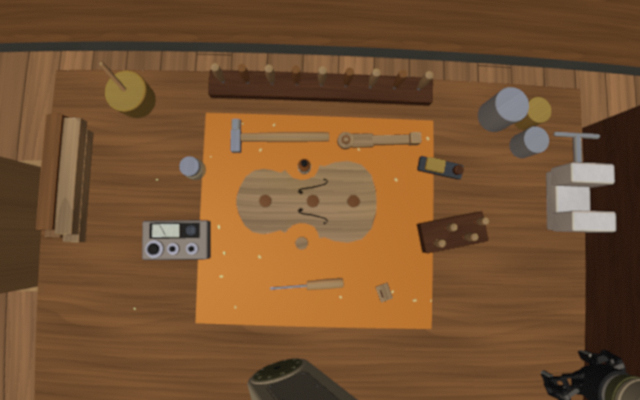

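View pics/side0.png

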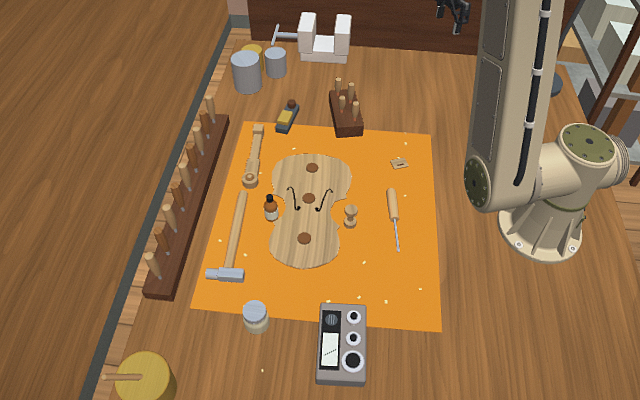

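The top view shows the meter on the left, with the large button at about (153,249) and the small ones at (173,249) and (192,249). The pads are at (265,201), (313,201) and (353,201), and the bridge pad is the middle one. In the side view the large button is at (352,360) and the bridge pad at (309,199).

```bash
cat > h.py <<'E'
import numpy as np, cv2
from scipy.spatial.transform import Rotation as R
from rig import bot
def rot(q): return R.from_quat(np.r_[q[1:],q[0]])
def cam(n):
    p=bot.camera_params(n)
    if n!='wrist': return p['K'],p['k1'],p['xyz'],rot(p['rotation']).as_matrix()
    s=bot.observe(); T=rot(s['eef_rot']).as_matrix(); M=p['mount']
    return p['K'],p['k1'],s['eef_pos']+T@M[:3,3],T@M[:3,:3]
def plane(c,uv,z):
    K,k1,o,Rm=c
    d=np.array([[k1,0,0,0]],float)
    x,y=cv2.undistortPoints(np.array([[uv]],float),K,d)[0,0]
    r=Rm@np.array([x,-y,-1]); return o+r*(z-o[2])/r[2]
def blob(mask,uv,rad=12):
    "centroid, area of the component nearest uv"
    n,l,st,ce=cv2.connectedComponentsWithStats(mask.astype(np.uint8))
    k=[i for i in range(1,n) if st[i,4]>15 and np.hypot(*(ce[i]-uv))<rad]
    if not k: return None
    i=min(k,key=lambda i:np.hypot(*(ce[i]-uv))); return ce[i],st[i,2:5]
E
python3 - <<'E'
from h import *
P={'top':dict(big=(153,249),a=(173,249),b=(192,249),br=(313,201),up=(265,201),lo=(353,201)),
'side':dict(big=(352,360),a=(353,338),b=(353,317),br=(309,199),up=(304,239),lo=(312,168))}
for n in P:
    im=cv2.imread(f'pics/{n}0.png'); c=cam(n); hsv=cv2.cvtColor(im,cv2.COLOR_BGR2HSV); g=im.max(2)
    for k,uv in P[n].items():
        m=(g<75) if k in('big','a','b') else (g<140)&(hsv[...,1]>90)
        b=blob(m,uv,8); print(n,k,b, plane(c,b[0] if b else uv,62).round(1))
E
```

```text
top big (array([152.86206897, 248.57471264]), array([11, 10, 87], dtype=int32)) [462.1 406.3  62. ]
top a (array([172. , 248.5]), array([ 5,  4, 16], dtype=int32)) [464. 358.  62.]
top b None [464.5 307.8  62. ]
top br None [593.2  11.6  62. ]
top up None [589.4 131.2  62. ]
top lo (array([355.04390244, 200.32195122]), array([ 30,  16, 205], dtype=int32)) [598.2 -93.5  62. ]
side big (array([352.40490798, 359.87730061]), array([ 14,  15, 163], dtype=int32)) [461.8 412.8  62. ]
side a (array([352.83783784, 337.16216216]), array([ 7,  7, 37], dtype=int32)) [463.9 365.3  62. ]
side b (array([353.19444444, 315.27777778]), array([ 7,  7, 36], dtype=int32)) [466.1 317.2  62. ]
side br (array([308.43809524, 197.99047619]), array([ 13,  11, 105], dtype=int32)) [593.2  17.6  62. ]
side up (array([303.86046512, 238.17054264]), array([ 14,  13, 129], dtype=int32)) [590.2 136.6  62. ]
side lo (array([311.6       , 167.57894737]), array([12, 10, 95], dtype=int32)) [596.5 -83.4  62. ]
```

Emit:
carry_out:
  moves:
    - {"dx":0.036,"dy":-0.018,"dz":0.0,"wz":-7,"grip":0}
    - {"dx":0.072,"dy":-0.036,"dz":0.0,"wz":-14,"grip":0}
    - {"dx":0.109,"dy":-0.054,"dz":0.0,"wz":-21,"grip":0}
    - {"dx":0.145,"dy":-0.072,"dz":0.0,"wz":-28,"grip":0}
    - {"dx":0.181,"dy":-0.09,"dz":0.0,"wz":-35,"grip":0}
    - {"dx":0.218,"dy":-0.108,"dz":0.0,"wz":-42,"grip":0}
    - {"dx":0.254,"dy":-0.126,"dz":0.0,"wz":-49,"grip":0}
    - {"dx":0.29,"dy":-0.144,"dz":0.0,"wz":-56,"grip":0}

```text
validation failed for argument at $.mo...
```

Emit:
carry_out:
  moves:
    - {"dx":0.036,"dy":-0.018,"dz":0,"wx":0,"wy":0,"wz":-7,"grip":0}
    - {"dx":0.072,"dy":-0.036,"dz":0,"wx":0,"wy":0,"wz":-14,"grip":0}
    - {"dx":0.109,"dy":-0.054,"dz":0,"wx":0,"wy":0,"wz":-21,"grip":0}
    - {"dx":0.145,"dy":-0.072,"dz":0,"wx":0,"wy":0,"wz":-28,"grip":0}
    - {"dx":0.181,"dy":-0.09,"dz":0,"wx":0,"wy":0,"wz":-35,"grip":0}
    - {"dx":0.218,"dy":-0.108,"dz":0,"wx":0,"wy":0,"wz":-42,"grip":0}
    - {"dx":0.254,"dy":-0.126,"dz":0,"wx":0,"wy":0,"wz":-49,"grip":0}
    - {"dx":0.29,"dy":-0.144,"dz":0,"wx":0,"wy":0,"wz":-56,"grip":0}

```text
clock: 0.77
eef_pos: [450.0, -258.8, 231.1]
eef_rot: [-0.0, 0.753, 0.658, -0.0]
contact_force: [0.3, -0.8, 0.9]
gripper_width: -0.2
grasp_force: 0.0
```

Emit:
carry_out:
  moves:
    - {"dx":0.041,"dy":0.005,"dz":0,"wx":0,"wy":0,"wz":-4,"grip":0}
    - {"dx":0.082,"dy":0.009,"dz":0,"wx":0,"wy":0,"wz":-7.7,"grip":0}
    - {"dx":0.123,"dy":0.014,"dz":0,"wx":0,"wy":0,"wz":-7.7,"grip":0}
    - {"dx":0.164,"dy":0.018,"dz":0,"wx":0,"wy":0,"wz":-7.7,"grip":0}
    - {"dx":0.205,"dy":0.023,"dz":0,"wx":0,"wy":0,"wz":-7.7,"grip":0}
    - {"dx":0.245,"dy":0.027,"dz":0,"wx":0,"wy":0,"wz":-7.7,"grip":0}
    - {"dx":0.286,"dy":0.032,"dz":0,"wx":0,"wy":0,"wz":-7.7,"grip":0}
    - {"dx":0.327,"dy":0.037,"dz":0,"wx":0,"wy":0,"wz":-7.7,"grip":0}

```text
clock: 1.43
eef_pos: [531.6, 59.9, 231.0]
eef_rot: [-0.0, 0.709, 0.705, -0.0]
contact_force: [1.0, -0.6, 0.1]
gripper_width: -0.3
grasp_force: 0.0
```

```bash
python3 - <<'E'
from h import *
s=bot.observe(); print(s['eef_pos'],s['eef_rot'],s['joint_positions'])
cv2.imwrite('pics/w1.png',bot.snapshot('wrist')[:,:,::-1])
E
```

```text
[531.58621851  59.94335587 231.02216126] [-1.05565259e-04  7.09290307e-01  7.04916442e-01 -2.40489091e-04] [-3.77016131e-02  2.35831534e-01 -5.85955372e-02  1.27685175e+00
 -2.07630838e-04  1.53928035e+00]
```

View pics/w1.png

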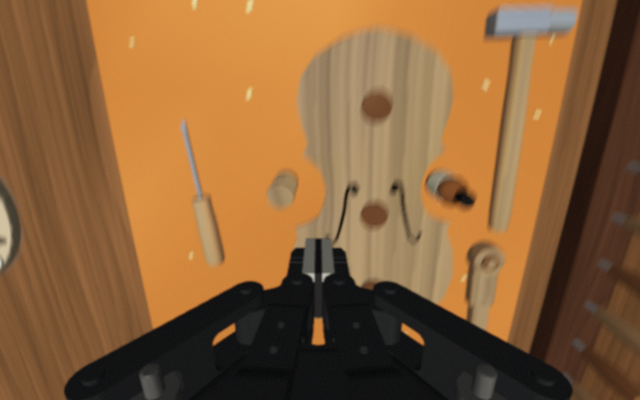

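The wrist view shows the upper pad at about (376,106), the bridge pad at (373,215), and part of the lower pad behind the fingers. Next I measure these and move on to the meter.

```bash
python3 - <<'E'
from h import *
c=cam('wrist'); im=bot.snapshot('wrist')[:,:,::-1].copy(); hsv=cv2.cvtColor(im,cv2.COLOR_BGR2HSV)
m=(im.max(2)<135)&(im.max(2)>60)&(hsv[...,1]>90)
print(bot.observe()['eef_pos'])
for k,uv in dict(br=(373,215),up=(376,106)).items():
    b=blob(m,uv,12); print(k,b,plane(c,b[0] if b else uv,62).round(1))
E
```

```text
[532.23209879  63.17881442 230.73024841]
br (array([370.52415027, 224.95706619]), array([ 28,  26, 559], dtype=int32)) [593.6  14.5  62. ]
up None [592.6 144.8  62. ]
```

Emit:
carry_out:
  moves:
    - {"dx":0.04,"dy":-0.01,"dz":0,"wx":0,"wy":0,"wz":0,"grip":0}
    - {"dx":0.08,"dy":-0.02,"dz":0.005,"wx":0,"wy":0,"wz":0,"grip":0}
    - {"dx":0.12,"dy":-0.03,"dz":0.01,"wx":0,"wy":0,"wz":0,"grip":0}
    - {"dx":0.16,"dy":-0.04,"dz":0.02,"wx":0,"wy":0,"wz":0,"grip":0}
    - {"dx":0.2,"dy":-0.05,"dz":0.03,"wx":0,"wy":0,"wz":0,"grip":0}
    - {"dx":0.24,"dy":-0.06,"dz":0.035,"wx":0,"wy":0,"wz":0,"grip":0}
    - {"dx":0.28,"dy":-0.07,"dz":0.04,"wx":0,"wy":0,"wz":0,"grip":0}
    - {"dx":0.3,"dy":-0.07,"dz":0.04,"wx":0,"wy":0,"wz":0,"grip":0}

```text
clock: 2.2
eef_pos: [461.1, 360.8, 189.7]
eef_rot: [-0.001, 0.708, 0.706, -0.001]
contact_force: [0.5, -0.2, -1.1]
gripper_width: 0.1
grasp_force: 0.0
```

```bash
python3 - <<'E'
from h import *
import time
bot.snapshot('wrist');bot.snapshot('wrist')
s=bot.observe(); print(s['eef_pos'],s['eef_rot'],s['contact_force'],s['joint_positions'])
cv2.imwrite('pics/w2.png',bot.snapshot('wrist')[:,:,::-1])
E
```

```text
[462.76741242 360.70424862 190.18934735] [-2.60749424e-04  7.07784400e-01  7.06428337e-01 -4.25357976e-04] [ 0.00494335 -0.33086348 -0.06252611] [ 5.25163670e-01  3.50756644e-01 -1.85327773e-03  1.21914239e+00
  2.85961281e-04  2.09787762e+00]
```

View pics/w2.png

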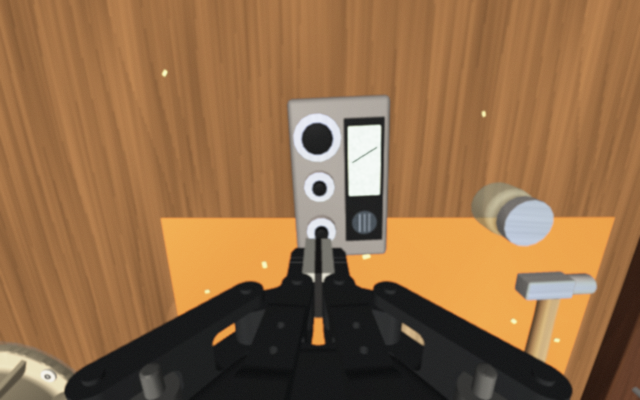

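The bridge pad measures (593.6, 14.5), which agrees with the two fixed views. In this picture the large button is at (317,138) and the small ones at (319,188) and (321,233).

```bash
python3 - <<'E'
from h import *
c=cam('wrist'); im=cv2.imread('pics/w2.png')
for k,uv in dict(big=(317,138),a=(319,188)).items():
    b=blob(im.max(2)<75,uv,10); print(k,b,plane(c,b[0] if b else uv,62).round(1))
print(bot.observe()['eef_pos'])
E
```

```text
big (array([316.88856729, 138.39507959]), array([ 29,  30, 691], dtype=int32)) [462.4 407.6  62. ]
a (array([319.04285714, 188.01428571]), array([ 13,  13, 140], dtype=int32)) [464.2 360.7  62. ]
[463.11035834 358.9419036  190.41154531]
```

Emit:
carry_out:
  moves:
    - {"dx":0.035,"dy":0,"dz":0,"wx":0,"wy":0,"wz":0,"grip":0}
    - {"dx":0.048,"dy":0,"dz":0.02,"wx":0,"wy":0,"wz":0,"grip":0}
    - {"dx":0.048,"dy":0,"dz":0.055,"wx":0,"wy":0,"wz":0,"grip":0}
    - {"dx":0.048,"dy":0,"dz":0.09,"wx":0,"wy":0,"wz":0,"grip":0}
    - {"dx":0.048,"dy":0,"dz":0.11,"wx":0,"wy":0,"wz":0,"grip":0}
    - {"dx":0.048,"dy":0,"dz":0.115,"wx":0,"wy":0,"wz":0,"grip":0}
    - {"dx":0.048,"dy":0,"dz":0.115,"wx":0,"wy":0,"wz":0,"grip":0}

```text
clock: 2.93
eef_pos: [463.4, 403.8, 74.5]
eef_rot: [-0.0, 0.71, 0.704, -0.002]
contact_force: [0.2, -0.5, 0.2]
gripper_width: -0.0
grasp_force: 0.0
```

```bash
python3 - <<'E'
from h import *
cv2.imwrite('pics/w3.png',bot.snapshot('wrist')[:,:,::-1])
s=bot.observe(); print(s['eef_pos'],s['contact_force'])
E
```

```text
[464.49607087 404.86792373  76.42365909] [ 1.19566227 -0.47690078  0.89939718]
```

View pics/w3.png

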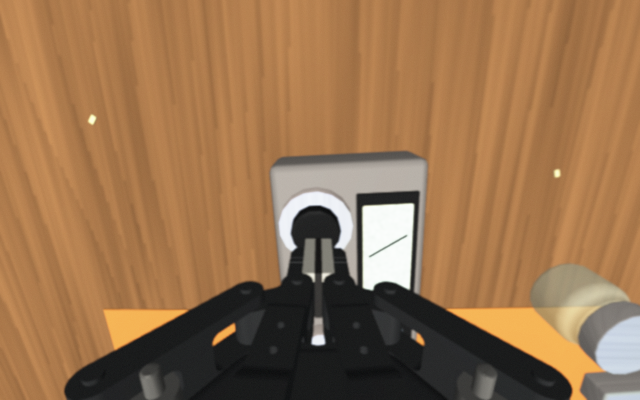

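The fingertips are over the near part of the large button, whose centre is at about (317,230). I shift about 4 mm forward and press.

Emit:
carry_out:
  moves:
    - {"dx":0.004,"dy":-0.001,"dz":0.005,"wx":0,"wy":0,"wz":0,"grip":0}
    - {"dx":0.004,"dy":-0.001,"dz":0.01,"wx":0,"wy":0,"wz":0,"grip":0}
    - {"dx":0.004,"dy":-0.001,"dz":0.013,"wx":0,"wy":0,"wz":0,"grip":0}
    - {"dx":0.004,"dy":-0.001,"dz":0.015,"wx":0,"wy":0,"wz":0,"grip":0}
    - {"dx":0.004,"dy":-0.001,"dz":0.017,"wx":0,"wy":0,"wz":0,"grip":0}
    - {"dx":0.004,"dy":-0.001,"dz":0.0185,"wx":0,"wy":0,"wz":0,"grip":0}
    - {"dx":0.004,"dy":-0.001,"dz":0.0185,"wx":0,"wy":0,"wz":0,"grip":0}

```text
clock: 3.57
eef_pos: [463.4, 410.6, 58.1]
eef_rot: [0.0, 0.709, 0.705, 0.001]
contact_force: [-0.3, -0.3, 3.4]
gripper_width: -0.4
grasp_force: 1.8
```

Emit:
carry_out:
  moves:
    - {"dx":0,"dy":0,"dz":0.001,"wx":0,"wy":0,"wz":0,"grip":0}
    - {"dx":0,"dy":0,"dz":0.002,"wx":0,"wy":0,"wz":0,"grip":0}
    - {"dx":0,"dy":0,"dz":0.002,"wx":0,"wy":0,"wz":0,"grip":0}

```text
clock: 3.82
eef_pos: [463.4, 410.5, 56.1]
eef_rot: [0.0, 0.709, 0.705, 0.0]
contact_force: [0.9, 0.2, 5.8]
gripper_width: 0.2
grasp_force: 2.4
```

Emit:
carry_out:
  moves:
    - {"dx":0,"dy":0,"dz":0.001,"wx":0,"wy":0,"wz":0,"grip":0}
    - {"dx":0,"dy":0,"dz":0.001,"wx":0,"wy":0,"wz":0,"grip":0}
    - {"dx":0,"dy":0,"dz":0.001,"wx":0,"wy":0,"wz":0,"grip":0}

```text
clock: 4.07
eef_pos: [463.4, 410.6, 56.0]
eef_rot: [0.0, 0.709, 0.705, 0.001]
contact_force: [-1.8, -0.9, 9.1]
gripper_width: -0.5
grasp_force: 4.8
```

The force rose while the position stayed put, so the button is fully down. I withdraw upward.

Emit:
carry_out:
  moves:
    - {"dx":0,"dy":0,"dz":-0.01,"wx":0,"wy":0,"wz":0,"grip":0}
    - {"dx":0,"dy":0,"dz":-0.035,"wx":0,"wy":0,"wz":0,"grip":0}
    - {"dx":0,"dy":0,"dz":-0.07,"wx":0,"wy":0,"wz":0,"grip":0}
    - {"dx":0,"dy":0,"dz":-0.105,"wx":0,"wy":0,"wz":0,"grip":0}
    - {"dx":0,"dy":0,"dz":-0.13,"wx":0,"wy":0,"wz":0,"grip":0}
    - {"dx":-0.035,"dy":0.01,"dz":-0.13,"wx":0,"wy":0,"wz":0,"grip":0}
    - {"dx":-0.07,"dy":0.02,"dz":-0.13,"wx":0,"wy":0,"wz":0,"grip":0}
    - {"dx":-0.11,"dy":0.035,"dz":-0.13,"wx":0,"wy":0,"wz":0,"grip":0}

```text
clock: 4.73
eef_pos: [496.1, 301.0, 185.3]
eef_rot: [-0.0, 0.708, 0.706, 0.0]
contact_force: [-0.2, -1.2, -0.4]
gripper_width: -0.2
grasp_force: 0.0
```

```bash
python3 - <<'E'
from h import *
s=bot.observe(); print(s['eef_pos'],s['eef_rot'],s['contact_force'])
E
```

```text
[496.14022445 300.97973312 185.26515579] [-1.19315005e-04  7.08143802e-01  7.06068223e-01  7.59054781e-05] [-0.22865979 -1.18907474 -0.39833373]
```

Emit:
carry_out:
  moves:
    - {"dx":-0.036,"dy":0.014,"dz":0,"wx":0,"wy":0,"wz":0,"grip":0}
    - {"dx":-0.072,"dy":0.028,"dz":0,"wx":0,"wy":0,"wz":0,"grip":0}
    - {"dx":-0.108,"dy":0.042,"dz":0,"wx":0,"wy":0,"wz":0,"grip":0}
    - {"dx":-0.144,"dy":0.056,"dz":0,"wx":0,"wy":0,"wz":0,"grip":0}
    - {"dx":-0.18,"dy":0.07,"dz":0,"wx":0,"wy":0,"wz":0,"grip":0}
    - {"dx":-0.216,"dy":0.084,"dz":0,"wx":0,"wy":0,"wz":0,"grip":0}
    - {"dx":-0.25,"dy":0.097,"dz":0,"wx":0,"wy":0,"wz":0,"grip":0}
    - {"dx":-0.275,"dy":0.097,"dz":0,"wx":0,"wy":0,"wz":0,"grip":0}

```text
clock: 5.4
eef_pos: [593.8, 22.3, 184.2]
eef_rot: [0.0, 0.71, 0.704, -0.0]
contact_force: [0.5, -0.1, -0.4]
gripper_width: 0.0
grasp_force: 0.0
```

```bash
python3 - <<'E'
from h import *
bot.snapshot('wrist');bot.snapshot('wrist')
c=cam('wrist'); s=bot.observe(); im=bot.snapshot('wrist')[:,:,::-1].copy(); cv2.imwrite('pics/w4.png',im)
hsv=cv2.cvtColor(im,cv2.COLOR_BGR2HSV)
m=(im.max(2)<135)&(im.max(2)>60)&(hsv[...,1]>90)
n,l,st,ce=cv2.connectedComponentsWithStats(m.astype(np.uint8))
for i in range(1,n):
    if st[i,4]>200: print(ce[i],st[i,2:],plane(c,ce[i],62).round(1))
print(s['eef_pos'],s['eef_rot'])
E
```

```text
[475.1624714  100.99656751] [ 24 216 874] [729.2 101.5  62. ]
[543.71802833 166.34707937] [  250   348 10306] [802.   43.6  62. ]
[604.53261677 246.12002447] [  104   400 22887] [884.3 -39.5  62. ]
[315.75642343  66.28263104] [ 38  39 973] [591.7 130.2  62. ]
[ 35.32548694 298.99326133] [  290   321 10833] [282.2 -96.6  62. ]
[412.07905687 168.01386963] [ 41  35 721] [679.   43.1  62. ]
[357.48580442 195.18611987] [ 42  74 317] [629.5  17.6  62. ]
[281.93023256 198.72757475] [ 38  76 301] [558.   14.9  62. ]
[147.43448276 219.35632184] [ 27  76 435] [425.3  -4.7  62. ]
[320.21385176 198.08383961] [ 33  32 823] [594.3  15.1  62. ]
[448.6770073  256.75364964] [ 34  72 548] [724.  -48.6  62. ]
[592.22534628  21.49898811 184.09133425] [-2.55465692e-04  7.11221992e-01  7.02966895e-01 -8.70890030e-04]
```

View pics/w4.png

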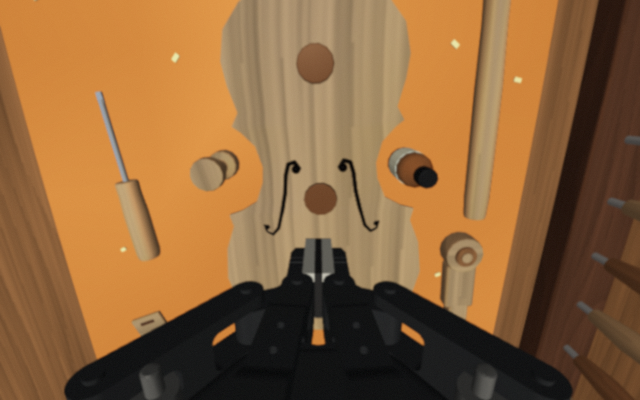

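The bridge pad is at (320,198), which works out to (594, 15). The TCP is about 7 mm off in y, so I shift and descend to just above it.

Emit:
carry_out:
  moves:
    - {"dx":-0.006,"dy":0.001,"dz":0.03,"wx":0,"wy":0,"wz":0,"grip":0}
    - {"dx":-0.006,"dy":0.001,"dz":0.06,"wx":0,"wy":0,"wz":0,"grip":0}
    - {"dx":-0.006,"dy":0.001,"dz":0.09,"wx":0,"wy":0,"wz":0,"grip":0}
    - {"dx":-0.006,"dy":0.001,"dz":0.107,"wx":0,"wy":0,"wz":0,"grip":0}
    - {"dx":-0.006,"dy":0.001,"dz":0.113,"wx":0,"wy":0,"wz":0,"grip":0}
    - {"dx":-0.006,"dy":0.001,"dz":0.114,"wx":0,"wy":0,"wz":0,"grip":0}
    - {"dx":-0.006,"dy":0.001,"dz":0.114,"wx":0,"wy":0,"wz":0,"grip":0}

```text
clock: 6.13
eef_pos: [593.2, 20.4, 71.2]
eef_rot: [-0.0, 0.709, 0.705, 0.0]
contact_force: [0.3, 0.4, 1.2]
gripper_width: -0.2
grasp_force: 0.0
```

```bash
python3 - <<'E'
from h import *
cv2.imwrite('pics/w5.png',bot.snapshot('wrist')[100:300,160:480,::-1])
s=bot.observe(); print(s['eef_pos'],s['contact_force'])
E
```

```text
[593.99465375  20.1227521   72.08584566] [0.67236478 0.88708403 0.09363336]
```

View pics/w5.png

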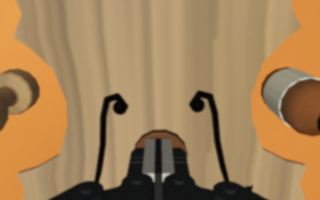

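The crop shows the fingertips at about (158,145) over the bridge pad. Its far rim shows at row 130. I shift 4 mm and then touch gently.

Emit:
carry_out:
  moves:
    - {"dx":-0.004,"dy":0,"dz":0.004,"wx":0,"wy":0,"wz":0,"grip":0}
    - {"dx":-0.004,"dy":0,"dz":0.007,"wx":0,"wy":0,"wz":0,"grip":0}
    - {"dx":-0.004,"dy":0,"dz":0.009,"wx":0,"wy":0,"wz":0,"grip":0}
    - {"dx":-0.004,"dy":0,"dz":0.0105,"wx":0,"wy":0,"wz":0,"grip":0}
    - {"dx":-0.004,"dy":0,"dz":0.0105,"wx":0,"wy":0,"wz":0,"grip":0}

```text
clock: 6.6
eef_pos: [593.6, 15.2, 60.6]
eef_rot: [0.001, 0.709, 0.705, 0.0]
contact_force: [0.3, -0.3, 3.4]
gripper_width: -0.1
grasp_force: 1.3
```

Emit:
carry_out:
  moves:
    - {"dx":0,"dy":0,"dz":0,"wx":0,"wy":0,"wz":0,"grip":0}
    - {"dx":0,"dy":0,"dz":0.0005,"wx":0,"wy":0,"wz":0,"grip":0}

```text
clock: 6.77
eef_pos: [593.6, 15.2, 60.3]
eef_rot: [0.001, 0.709, 0.705, 0.0]
contact_force: [-0.6, -1.5, 3.4]
gripper_width: 0.4
grasp_force: 1.5
```

The touch is confirmed at 3.4 N, so I withdraw.

Emit:
carry_out:
  moves:
    - {"dx":0,"dy":0,"dz":-0.01,"wx":0,"wy":0,"wz":0,"grip":0}
    - {"dx":0,"dy":0,"dz":-0.03,"wx":0,"wy":0,"wz":0,"grip":0}
    - {"dx":0,"dy":0,"dz":-0.065,"wx":0,"wy":0,"wz":0,"grip":0}
    - {"dx":0,"dy":0,"dz":-0.1,"wx":0,"wy":0,"wz":0,"grip":0}
    - {"dx":0,"dy":0,"dz":-0.13,"wx":0,"wy":0,"wz":0,"grip":0}
    - {"dx":0,"dy":0,"dz":-0.14,"wx":0,"wy":0,"wz":0,"grip":0}
    - {"dx":0,"dy":0,"dz":-0.14,"wx":0,"wy":0,"wz":0,"grip":0}
    - {"dx":0,"dy":0,"dz":-0.14,"wx":0,"wy":0,"wz":0,"grip":0}

```text
clock: 7.43
eef_pos: [593.1, 15.6, 199.9]
eef_rot: [0.0, 0.709, 0.705, 0.0]
contact_force: [0.1, 0.4, 0.1]
gripper_width: -0.1
grasp_force: 0.0
```

```bash
python3 - <<'E'
from h import *
cv2.imwrite('pics/side9.png',bot.snapshot('side')[:,:,::-1])
s=bot.observe(); print(s['clock'],s['eef_pos'],s['contact_force']); print(bot.job_done())
E
```

```text
7.4833 [592.3778764   15.58931745 198.51514656] [-0.20200088 -0.14771584 -0.24378348]
the job is handed in; nothing more can be done
None
```

The start button was pressed fully down and released, the bridge pad was touched at about 3.4 N, the arm was withdrawn clear, and the job was handed in at 7.5 s; it returned no verdict, and I did not view a final picture to check the bystanders.

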